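# Thread the next sanding sleeve on the storage rod and cap it

### The arm

A 6-joint arm with a two-finger parallel gripper is mounted at the origin on the work surface. World frame = base frame: x ahead of the robot, y to its left, z up, the work surface at z = 0. Lengths are in m, angles in rad, forces in N, time in s.
With the tool pointing down it reaches from about 0.25 to 0.725 m from the base axis. Payload 4 kg.
Tool frame: the origin (TCP) lies midway between the tips of the shut fingers; the grasp point (between the pads) lies 19 mm behind it; y points along the fingers, z is the direction in which the jaws open and shut, and the axes are right-handed (so a half turn about y gives the same grasp; the last joint's range is limited). The gripper opens to 85 mm and grips with 20 to 120 N. Pads are 22 mm wide; open, the fingers measure 114 mm over their backs; the gripper's body (76 mm by 85 mm) begins 54 mm behind the grasp point. The pads swing forward as they close: fully open they stand 13 mm farther back than shut.
Start: joints at [1.159, 0.241, 0.005, 1.335, 0, 1.571], TCP at [0.2, 0.458, 0.231] pointing down, gripper open.
Joint ranges: [-2.72, 2.72], [-1.05, 1.87], [-1.09, 1.28], [-1.99, 2.15], [-1.42, 1.44], [-3.14, 3.14]. Speed limits (rad/s): [2.79, 2.79, 3.14, 3.14, 3.14, 3.14].

### API

Orientations are given as a unit quaternion [x, y, z, w].
In Python, from workcell import bot gives the robot as it stands. The module is installed in compiled form; this text tells all that it offers.
- The arm moves only by the shell command python3 -m handwheel 'ROWS' [OPENING]. ROWS is JSON, a list of rows, each a list of 6 numbers: the shift along the tool's x, y, z in units of 25 mm (1.0 is 25 mm), then the turn, a rotation vector about the tool's x, y, z in units of 10 degrees (1.0 is 10 degrees). A call has exactly 5 rows; each row is the pose to reach, as a shift and turn from the pose commanded when the call began, along the tool's axes at that moment; what a row does not reach only later rows make up. A row lasts 1/8 s, in which the tool goes at most 62.5 mm and 10.7 degrees, less where a joint would pass 70% of its speed; a pose out of reach is approached as far as the arm can. A call with a gripper value outside its range is refused whole. OPENING is the gripper command: -1 is shut, 1 is fully open, values between are in proportion, set as the call begins (- or left out, the last holds). The fingers move at their own pace and stop on an object; the grip force is fixed at half the most. Time passes only in rows, so rows that repeat a pose let the fingers close, or fill a call up. It gives the time, the measured TCP pose, the force and the opening at its end, in the units of the state.
- bot.get_obs(): the state, without advancing time (a new reading comes with each control period).
- bot.camera(name): name is "scene" or "top" or "wrist"; returns a dict with "color" (480x640x3 uint8, red, green, blue), "fx", "fy", "cx", "cy" (pixels), "rvec" (rotation vector, rad) and "tvec" (3), from world to camera coordinates, as OpenCV has them. Camera axes: x right, y down, z forward; pixel columns grow to the right and rows downward; lengths in m; the calibration is good to about 2 mm. The wrist camera is an equidistant fisheye: a pixel r from the principal point sees the ray r / f radians off the axis. A picture is of the moment at which its call begins. There is no depth.
- bot.job_done(): hands the job in, once; it reports no verdict.
The state is a dict: "clock": time; "joint_pos": joint angles; "joint_vel": joint speeds; "tau": joint torques, N m; "eef_pos": TCP position; "tool_rot": TCP orientation; "ft_force": force on the tool from outside, world axes, zero at the start; "ft_torque": the same for the moment, N m; "grip_width": finger opening in m.
Only numpy, scipy, OpenCV 4.12 (cv2) and the standard library are available. Lean on these libraries where they do the work, as an engineer would, in place of code of your own. Each camera call takes 0.05 s, during which the arm holds its last target.

### The job

The storage rod of the blue-footed rack already carries the brown sanding sleeve. Thread the blue sleeve onto the rod next to the brown one, then fit the red end cap over the end of the rod, pushed fully home, so that brown, blue and cap hang on the rod in that order; then let go.

Things in the scene. Friction and masses are not known exactly. Their poses are not given: they have to be found in the camera images.
- rod_tip (a point): Centre of the free end of the rack's rod: level, fixed, steel, 14 mm diameter, 170 mm long, axis 150 mm above the table. From this tip the rod runs along this frame's +y to a flange 44 mm across on an upright 40 mm wide, its top 8 mm above the rod axis; -y points off the free end, z up. The blue foot (120 x 100 x 12 mm) is under the flange; under the rod the table is clear.
- blue_sleeve: Blue rigid tube, 54 mm outside, 40 mm bore, 60 mm long, 0.12 kg. Origin at its centre, y along its axis (x, z turn as it rolls); either end first. Lies level, axis 35 mm up, on two rails (tops 14 mm up, within 22 mm sideways of its axis) of a wooden trough, end to end with like yellow and green tubes in any order, gaps 19 mm or more. On the rod it hangs with its axis 13 mm below the rod's.
- red_cap: Red square tube, one end closed: 46 x 46 mm outside, 50 mm long, bore 34 x 34 mm, 42 mm deep, 0.07 kg. Origin at its centre; mouth (white band) at y = +25 mm, closed end at -y, z up. Lies flat on the table, mouth roughly toward the rack. Fully home, the rod's end touches the bottom of the bore: its centre is then 17 mm in from the rod tip and hangs 10 mm below the rod's axis.
- brown_sleeve: Brown rigid tube, same size as the blue one, already hanging loose on the rod, at the flange or up to 10 mm short of it. Origin at its centre, y along its axis. Slides easily along the rod when pushed. With the cap fully home the two sleeves have 8 mm of play along the rod.

How it is judged:
By the outcome, as a careful person would: the job done as asked, in the order asked, and still so for the second after the job is handed in, with the robot touching nothing.
It also fails if it takes over 54 s, if anything falls off the work surface, if the arm or the gripper's body presses on something with over 40 N, if the wrist force passes 120 N, or if a joint passes its speed limit or range.

## Working session

There is one attempt and no reset: what is moved stays moved. The work goes in short steps, Python scripts to look and compute and a shell command to move; the robot and the scene stay as the last step left them, time stands still between calls to the robot, and variables do not carry over. Pictures are saved under pics/ and viewed, and the job is handed in when it is done.

```bash
mkdir -p pics; ls
python3 - <<'E'
from workcell import bot
import cv2
print(bot.get_obs())
for n in ("scene","top","wrist"):
    c=bot.camera(n); cv2.imwrite(f"pics/{n}0.png",c["color"][:,:,::-1]); print({k:v for k,v in c.items() if k!="color"})
E
```

```text
pics
{'clock': 0.0, 'joint_pos': array([1.15901615e+00, 2.41385010e-01, 3.69610945e-03, 1.33520217e+00,
       1.70861356e-05, 1.57078102e+00]), 'joint_vel': array([-0.00193987, -0.00118998,  0.00055764, -0.00079556,  0.00076661,
        0.00090427]), 'tau': array([-1.10687397e-03, -3.72319150e+01,  2.52406508e+01,  1.70994300e-02,
        1.55813755e-04, -5.75612859e-06]), 'eef_pos': array([0.19985704, 0.45761424, 0.2304162 ]), 'tool_rot': array([ 0.69289671, -0.14471183,  0.14439717, -0.69144926]), 'ft_force': array([-0.02166522, -0.59542965,  0.85752001]), 'ft_torque': array([0.01166986, 0.01315262, 0.00670082]), 'grip_width': 0.08530116575921681}
{'fx': 601.4995321101463, 'fy': 601.4995321101463, 'cx': 313.27001114608237, 'cy': 231.02615479185758, 'rvec': array([ 1.22676992,  2.09492894, -1.13023247]), 'tvec': array([ 0.28585177, -0.19394936,  1.35671228])}
{'fx': 457.33362574248616, 'fy': 457.33362574248616, 'cx': 323.16790510179897, 'cy': 241.5173233817981, 'rvec': array([ 2.18091642, -2.19793204,  0.0772385 ]), 'tvec': array([0.01161274, 0.56932118, 0.9603536 ])}
{'fx': 371.64829954431775, 'fy': 371.64829954431775, 'cx': 323.90806982479694, 'cy': 239.99195689185788, 'rvec': array([-2.43171076, -1.5926378 , -0.21342955]), 'tvec': array([-0.49763203, -0.03504752,  0.38005004])}
```

View pics/scene0.png

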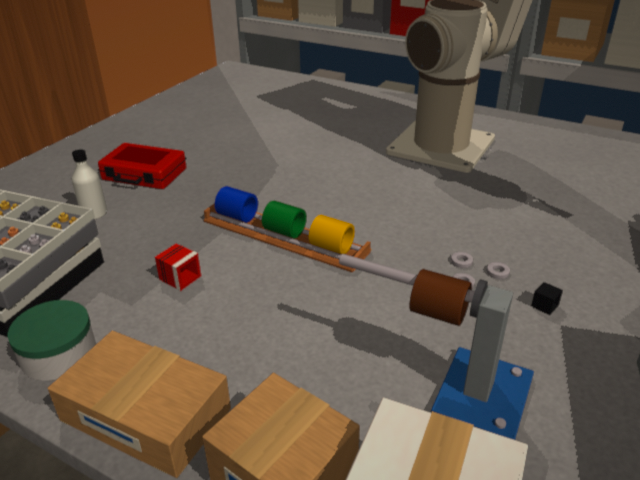

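View pics/top0.png

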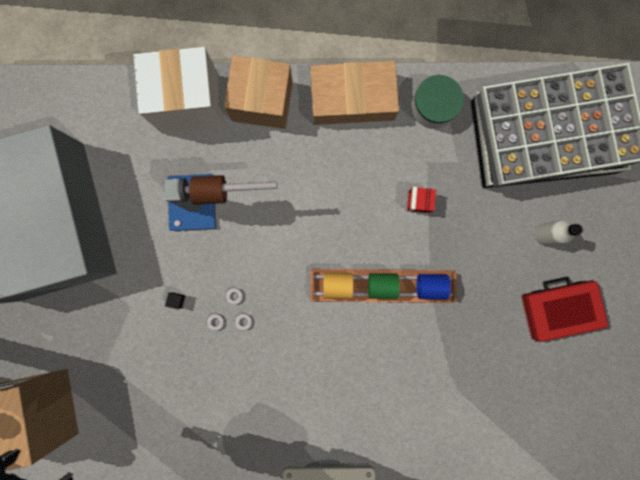

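View pics/wrist0.png

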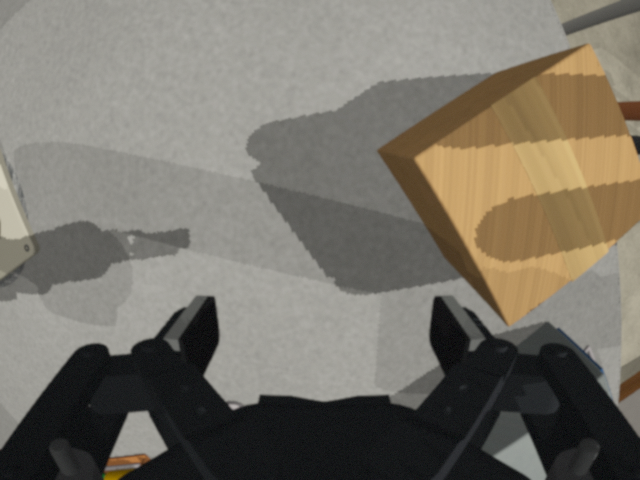

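The scene view shows, from the front, the blue sleeve (237,204), cap (178,267), rod tip near (345,260) and brown sleeve (441,296). In the top view, the tip is near (275,185), the cap at (422,200) with its mouth to the left, and blue at (433,287).

```bash
cat > h.py <<'E'
import numpy as np, cv2
from workcell import bot
from scipy.spatial.transform import Rotation as R
def ray(c,u,v,fish=False):
    Rm=R.from_rotvec(c["rvec"]).as_matrix(); t=c["tvec"]
    x=(u-c["cx"])/c["fx"]; y=(v-c["cy"])/c["fy"]
    if fish:
        r=np.hypot(x,y); s=np.sin(r)/max(r,1e-9); d=np.array([x*s,y*s,np.cos(r)])
    else: d=np.array([x,y,1.])
    return -Rm.T@t, Rm.T@(d/np.linalg.norm(d))
def plane(c,u,v,z,fish=False):
    o,d=ray(c,u,v,fish); return o+d*(z-o[2])/d[2]
def tri(rays):
    A=np.zeros((3,3));b=np.zeros(3)
    for o,d in rays:
        P=np.eye(3)-np.outer(d,d);A+=P;b+=P@o
    p=np.linalg.solve(A,b)
    return p,[np.linalg.norm((np.eye(3)-np.outer(d,d))@(p-o)) for o,d in rays]
def proj(c,p,fish=False):
    q=R.from_rotvec(c["rvec"]).as_matrix()@np.asarray(p)+c["tvec"]
    if fish:
        th=np.arctan2(np.hypot(q[0],q[1]),q[2]); k=th/max(np.hypot(q[0],q[1]),1e-9)
        return np.array([c["cx"]+c["fx"]*k*q[0],c["cy"]+c["fy"]*k*q[1]])
    return np.array([c["cx"]+c["fx"]*q[0]/q[2],c["cy"]+c["fy"]*q[1]/q[2]])
def blobs(img,lo,hi,amin=100):
    hsv=cv2.cvtColor(img,cv2.COLOR_RGB2HSV)
    m=cv2.inRange(hsv,np.array(lo),np.array(hi))
    n,l,s,cen=cv2.connectedComponentsWithStats(m)
    return m,[(s[i].tolist(),cen[i].round(1).tolist(),l==i) for i in range(1,n) if s[i][4]>amin]
E
python3 - <<'E'
from h import *
for n in("top","scene"):
    c=bot.camera(n);im=c["color"]
    cv2.imwrite(f"pics/{n}1.png",im[:,:,::-1])
    np.savez(f"{n}1.npz",**c)
    for nm,lo,hi in(("blue",(110,150,40),(130,255,255)),("red",(0,200,60),(4,255,255)),("green",(55,120,30),(75,255,255)),("yellow",(20,180,100),(28,255,255)),("brown",(5,180,20),(14,255,120))):
        m,b=blobs(im,lo,hi)
        for s,ce,l in b:
            cn=max(cv2.findContours(l.astype(np.uint8),0,2)[0],key=cv2.contourArea)
            print(n,nm,s,ce,cv2.minAreaRect(cn))
ct=np.load("top1.npz");im=ct["color"]
crop=cv2.resize(im[150:320,150:470],None,fx=2.5,fy=2.5,interpolation=cv2.INTER_CUBIC);cv2.imwrite("pics/topc.png",crop[:,:,::-1])
c=np.load("scene1.npz");im=c["color"]
crop=cv2.resize(im[170:350,140:340],None,fx=3.3,fy=3.3,interpolation=cv2.INTER_CUBIC);cv2.imwrite("pics/scc.png",crop[:,:,::-1])
crop=cv2.resize(im[220:350,320:520],None,fx=4,fy=4,interpolation=cv2.INTER_CUBIC);cv2.imwrite("pics/scd.png",crop[:,:,::-1])
E
```

```text
top blue [417, 275, 33, 24, 741] [433.1, 286.4] ((433.0, 286.5), (23.0, 32.0), 90.0)
top red [542, 291, 55, 40, 806] [570.7, 310.5] ((569.549072265625, 312.4283142089844), (36.05912399291992, 51.41650390625), 79.3803482055664)
top green [369, 274, 30, 24, 669] [383.3, 285.9] ((383.5, 285.5), (23.0, 29.0), 90.0)
scene blue [215, 187, 43, 35, 1108] [235.8, 203.5] ((235.6904296875, 203.40150451660156), (42.10198974609375, 28.501140594482422), 17.650121688842773)
scene red [390, 0, 35, 35, 695] [402.3, 17.2] ((406.1299743652344, 18.090002059936523), (33.09259796142578, 33.799705505371094), 8.130102157592773)
scene red [99, 143, 86, 46, 2556] [144.0, 163.6] ((141.4199981689453, 165.05999755859375), (85.13566589355469, 39.880821228027344), 8.130102157592773)
scene red [155, 244, 36, 43, 631] [169.9, 261.3] ((168.843017578125, 261.9996643066406), (29.33704948425293, 39.36725616455078), 24.567171096801758)
scene red [177, 255, 23, 35, 485] [188.2, 271.7] ((188.13514709472656, 271.689208984375), (19.878345489501953, 32.20059585571289), 54.462318420410156)
scene green [262, 201, 44, 37, 1175] 
[... 167 characters left out ...]
((47.850006103515625, 328.550048828125), (50.91266632080078, 80.95430755615234), 71.56504821777344)
scene yellow [309, 215, 45, 39, 1166] [331.8, 232.7] ((332.13507080078125, 231.9963836669922), (44.342559814453125, 30.56857681274414), 25.016895294189453)
scene brown [0, 0, 216, 167, 24898] [90.5, 61.8] ((107.49998474121094, 82.99998474121094), (214.99996948242188, 165.99996948242188), 0.0)
scene brown [205, 206, 89, 45, 209] [238.5, 229.0] ((247.40042114257812, 233.53077697753906), (96.02944946289062, 15.648696899414062), 27.824094772338867)
scene brown [411, 270, 60, 54, 2252] [439.4, 296.4] ((439.4908447265625, 296.5341491699219), (55.7362060546875, 43.22736358642578), 15.018359184265137)
```

View pics/topc.png

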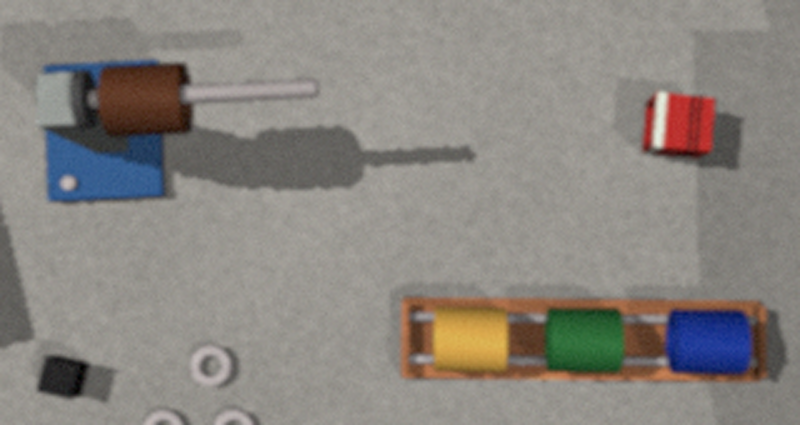

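View pics/scc.png

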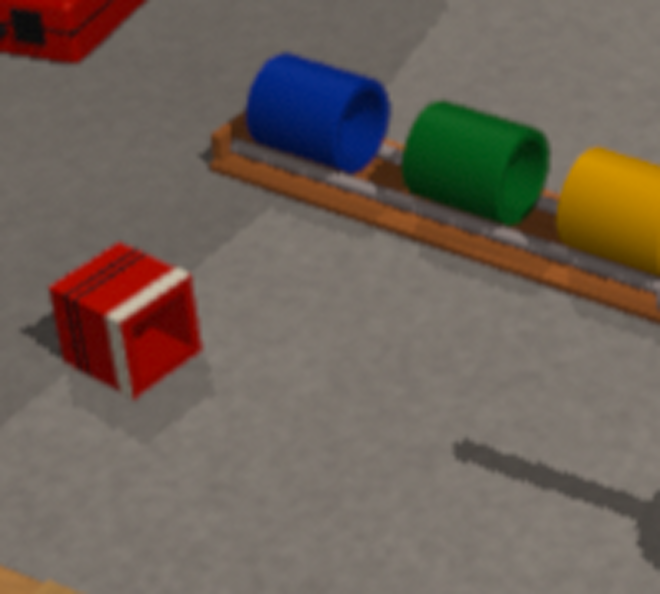

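View pics/scd.png

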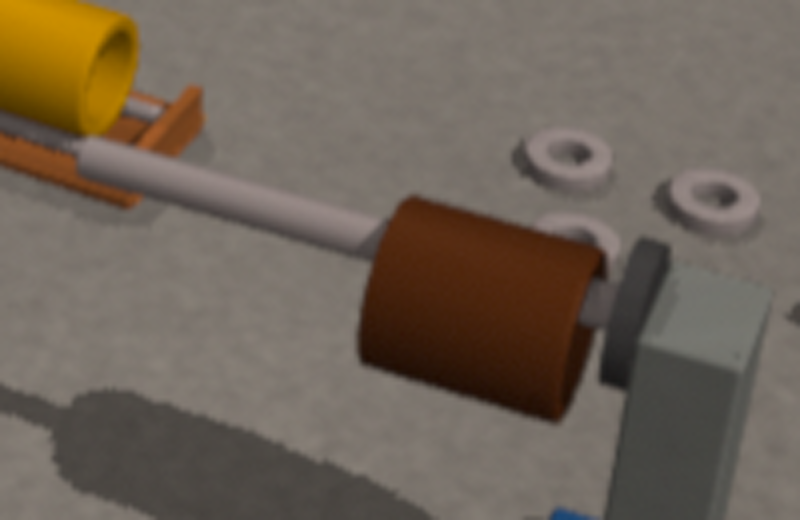

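Run:
```python
from h import *
np.set_printoptions(precision=4,suppress=True)
t=np.load("top1.npz");s=np.load("scene1.npz")
T=lambda x,y:(150+x/2.5,150+y/2.5); S=lambda x,y:(140+x/3.3,170+y/3.3); D=lambda x,y:(320+x/4,220+y/4)
print("cams",ray(t,0,0)[0],ray(s,0,0)[0])
tip=T(316,89);b=T(187,93)
print("tip z.15",plane(t,*tip,.15),"rod@brown",plane(t,*b,.15))
print("tip tri",tri([ray(t,*tip),ray(s,*D(84,160))]))
print("tip scene z.15",plane(s,*D(84,160),.15), "rod scene",plane(s,*D(375,237),.15))
# brown ends along top
for u,v in((100,98),(187,100)): print("brown end top",plane(t,*T(u,v),.164))
print("upright top",[plane(t,*T(*p),.158) for p in((40,75),(38,123),(78,73),(74,125))])
# blue
for u,v in((667,342),(751,342),(546,340),(433,340),(508,340)):print("tube ends z62",plane(t,*T(u,v),.062))
for v in(310,374): print("sides z~40",plane(t,*T(709,v),.040))
print("blue tri",tri([ray(t,433.3,286.6),ray(s,235.8,203.5)]))
for z in(0,.02,.03): print("trough",z,[plane(t,*T(*p),z)[:2] for p in((403,298),(402,380),(766,302),(764,380))])
# trough wall height: corners from both views
print("corner tri",tri([ray(t,*T(764,380)),ray(s,*S(213,133))]),tri([ray(t,*T(766,303)),ray(s,*S(232,112))]))
print("corner tri near",tri([ray(t,*T(403,298)),ray(s,*D(135,190))]))
# cap top corners z=.046
for p in((659,93),(714,97),(711,154),(652,152)): print("cap top",plane(t,*T(*p),.046))
for p in((52,291),(122,243),(190,272),(113,320)): print("cap scene",plane(s,*S(*p),.046))
o=bot.get_obs();print(R.from_quat(o["tool_rot"]).as_matrix())
```

```text
cams [0.5042 0.0113 0.9961] [1.2087 0.374  0.5992]
tip z.15 [0.666  0.0943 0.15  ] rod@brown [0.6637 0.1906 0.15  ]
tip tri (array([0.6666, 0.0949, 0.1463]), [np.float64(0.0003056893409106133), np.float64(0.0003056893409106567)])
tip scene z.15 [0.671  0.0975 0.15  ] rod scene [0.6636 0.1915 0.15  ]
brown end top [0.6578 0.2515 0.164 ]
brown end top [0.6559 0.1876 0.164 ]
upright top [array([0.6765, 0.2978, 0.158 ]), array([0.6406, 0.2987, 0.158 ]), array([0.6778, 0.2697, 0.158 ]), array([0.6389, 0.2721, 0.158 ])]
tube ends z62 [ 0.4727 -0.1824  0.062 ]
tube ends z62 [ 0.4722 -0.2509  0.062 ]
tube ends z62 [ 0.4751 -0.0839  0.062 ]
tube ends z62 [0.4759 0.008  0.062 ]
tube ends z62 [ 0.4754 -0.053   0.062 ]
sides z~40 [ 0.4983 -0.2227  0.04  ]
sides z~40 [ 0.4452 -0.2214  0.04  ]
blue tri (array([ 0.4715, -0.2221,  0.0342]), [np.float64(0.0008357652998504609), np.float64(0.0008357652998504915)])
trough 0 [array([0.5105, 0.0336]), array([0.4397, 0.0349]), array([ 0.5046, -0.2823]), array([ 0.4372, -0.2787])]
trough 0.02 [array([0.5104, 0.0332]), array([0.441 , 0.0344]), array([ 0.5046
[... 163 characters left out ...]
 tri (array([ 0.4455, -0.2992, -0.0194]), [np.float64(0.017311627488205972), np.float64(0.017311627488205854)]) (array([ 0.5001, -0.2652,  0.0374]), [np.float64(0.006846125973414388), np.float64(0.00684612597341441)])
corner tri near (array([0.5095, 0.0354, 0.0075]), [np.float64(0.002179705382143405), np.float64(0.0021797053821434437)])
cap top [ 0.6805 -0.1835  0.046 ]
cap top [ 0.6767 -0.2297  0.046 ]
cap top [ 0.6286 -0.226   0.046 ]
cap top [ 0.6306 -0.1766  0.046 ]
cap scene [ 0.68   -0.2221  0.046 ]
cap scene [ 0.6335 -0.219   0.046 ]
cap scene [ 0.6367 -0.1743  0.046 ]
cap scene [ 0.6837 -0.1816  0.046 ]
[[ 0.9164 -0.0004  0.4002]
 [-0.4002 -0.0009  0.9164]
 [ 0.     -1.     -0.001 ]]
```

```bash
cat >> h.py <<'E'
def want(p,zaz):
    """p: target TCP, zaz: azimuth(deg) of tool z, tool y down -> units in current tool axes"""
    o=bot.get_obs(); Rm=R.from_quat(o["tool_rot"])
    a=np.radians(zaz); z=np.array([np.cos(a),np.sin(a),0]); y=np.array([0,0,-1.]); x=np.cross(y,z)
    Rt=R.from_matrix(np.stack([x,y,z],1))
    sh=Rm.inv().apply(np.array(p)-o["eef_pos"])/.025
    tu=np.degrees((Rm.inv()*Rt).as_rotvec())/10
    print("t",round(o["clock"],2),"pos",o["eef_pos"].round(4),"F",o["ft_force"].round(1),"w",round(o["grip_width"],4),"\nneed shift",sh.round(2),"turn",tu.round(2),"rows>=",round(max(np.linalg.norm(sh)/2.5,np.linalg.norm(tu)/1.07),1))
E
python3 -m handwheel '[[1.75,0,-1.72,0,1.05,0],[3.5,0,-3.44,0,2.1,0],[5.25,0,-5.16,0,3.15,0],[7,0,-6.88,0,4.2,0],[8.75,0,-8.6,0,5.25,0]]' 1
python3 -c "
from h import *
want([.472,-.2215,.17],1)"
```

```text
clock: 0.88
eef_pos: [0.315, 0.1719, 0.2315]
tool_rot: [-0.555, 0.437, -0.437, 0.556]
ft_force: [1.4, -0.2, -0.2]
grip_width: 0.0853
t 0.88 pos [0.315  0.1719 0.2315] F [ 1.4 -0.2 -0.2] w 0.0853 
need shift [16.77  2.46  2.4 ] turn [-0.01  1.26 -0.  ] rows>= 6.8
```

```bash
python3 -m handwheel '[[2.4,0.3,0.35,0,0.3,0],[4.8,0.6,0.7,0,0.6,0],[7.2,0.9,1.05,0,0.9,0],[9.6,1.2,1.4,0,1.2,0],[12,1.6,1.7,0,1.26,0]]'
python3 -c "
from h import *
want([.472,-.2215,.17],1)"
```

```text
clock: 1.5
eef_pos: [0.4286, -0.1095, 0.1914]
tool_rot: [-0.505, 0.494, -0.495, 0.506]
ft_force: [1.1, 1.0, -0.2]
grip_width: 0.0855
t 1.5 pos [ 0.4286 -0.1095  0.1914] F [ 1.1  1.  -0.2] w 0.0855 
need shift [4.52 0.86 1.64] turn [-0.01  0.02  0.  ] rows>= 2.0
```

```bash
python3 -m handwheel '[[1.5,0.3,0.55,0,0,0],[3,0.6,1.1,0,0,0],[4.5,0.86,1.64,0,0,0],[4.5,0.86,1.64,0,0,0],[4.5,0.86,1.64,0,0,0]]'
python3 - <<'E'
from h import *
want([.472,-.2215,.17],1)
c=bot.camera("wrist");np.savez("w1.npz",**c);cv2.imwrite("pics/w1.png",c["color"][:,:,::-1])
m,b=blobs(c["color"],(110,150,40),(130,255,255))
for s,ce,l in b: print(s,ce)
print("pred center z62 est",proj(c,[.472,-.2215,.062],True), proj(c,[.472,-.1915,.062],True),proj(c,[.472,-.2515,.062],True))
E
```

```text
clock: 2.12
eef_pos: [0.4709, -0.2185, 0.1695]
tool_rot: [0.506, -0.495, 0.494, -0.506]
ft_force: [-1.1, 0.2, 0.9]
grip_width: 0.0855
t 2.12 pos [ 0.4709 -0.2185  0.1695] F [-1.1  0.2  0.9] w 0.0855 
need shift [ 0.12 -0.02  0.04] turn [ 0.01  0.03 -0.01] rows>= 0.1
[293, 189, 71, 91, 5802] [326.9, 233.5]
pred center z62 est [326.62556817 239.82118174] [327.70318378 197.52474356] [325.58996195 279.62760692]
```

View pics/w1.png

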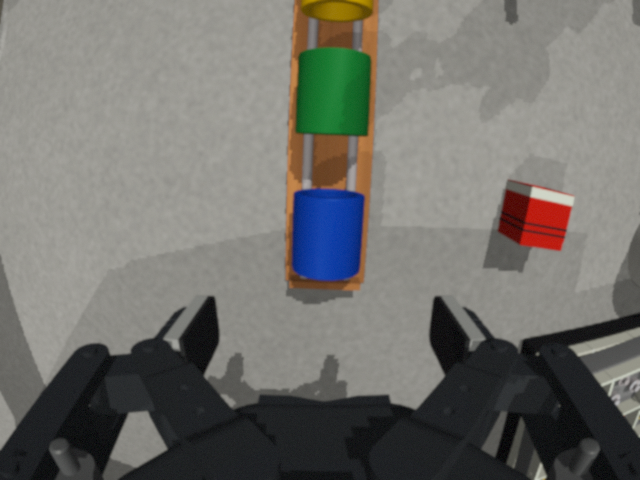

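Run:
```python
from h import *
np.set_printoptions(precision=4,suppress=True)
c=np.load("w1.npz");print("cam",ray(c,320,240,True))
m,b=blobs(c["color"],(110,150,40),(130,255,255));l=b[0][2]
for r in(200,220,240,260,270):
    x=np.where(l[r])[0];print(r,x.min(),x.max(),plane(c,(x.min()+x.max())/2,r,.05,True))
for r in np.where(l[:,327])[0][[0,-1]]: print(r,plane(c,327,r,.062,True),plane(c,327,r,.035,True))
m,b=blobs(c["color"],(55,120,30),(75,255,255));l=b[0][2];x=np.where(l[90])[0];print(x.min(),x.max(),plane(c,x.mean(),90,.05,True))
m,b=blobs(c["color"],(20,180,100),(28,255,255));
for s,ce,l in b:print(s)
# trough outer edges
for p in((287,240),(369,240),(290,288),(364,288)):print(plane(c,*p,.015,True))
# cap top corners
for p in((510,180),(573,192),(563,249),(500,236)):print("cap",plane(c,*p,.046,True))
```

```text
cam (array([ 0.4689, -0.1521,  0.3135]), array([-0.0061, -0.2667, -0.9638]))
200 295 362 [ 0.4728 -0.1952  0.05  ]
220 294 361 [ 0.4724 -0.2099  0.05  ]
240 294 360 [ 0.4724 -0.2249  0.05  ]
260 293 358 [ 0.4717 -0.2405  0.05  ]
270 295 357 [ 0.4723 -0.2484  0.05  ]
190 [ 0.4714 -0.1863  0.062 ] [ 0.4717 -0.19    0.035 ]
279 [ 0.473 -0.251  0.062] [ 0.4734 -0.2616  0.035 ]
298 368 [ 0.474  -0.1165  0.05  ]
[301, 0, 72, 22, 1154]
[ 0.4395 -0.2354  0.015 ]
[ 0.5081 -0.2338  0.015 ]
[ 0.4417 -0.2788  0.015 ]
[ 0.5063 -0.2773  0.015 ]
cap [ 0.6151 -0.1738  0.046 ]
cap [ 0.6814 -0.1787  0.046 ]
cap [ 0.6798 -0.2294  0.046 ]
cap [ 0.6118 -0.2194  0.046 ]
```

Blue lies centred at about (0.4725, −0.2195), axis azimuth ≈ 91°, and the gripper is aligned with it. Next is the descent.

```bash
python3 -m handwheel '[[0,1.5,0.06,0,0,0],[0.04,3,0.06,0,0,0],[0.04,4.5,0.06,0,0,0],[0.04,5.5,0.06,0,0,0],[0.04,5.98,0.06,0,0,0]]'
python3 -m handwheel '[[0,0,0,0,0,0],[0,0,0,0,0,0],[0,0,0,0,0,0],[0,0,0,0,0,0],[0,0,0,0,0,0]]' -1
python3 -m handwheel '[[0,0,0,0,0,0],[0,0,0,0,0,0],[0,-0.5,0,0,0,0],[0,-1,0,0,0,0],[0,-1.5,0,0,0,0]]'
python3 - <<'E'
from h import *
c=bot.camera("wrist");np.savez("w2.npz",**c);cv2.imwrite("pics/w2.png",c["color"][:,:,::-1])
print(bot.get_obs())
E
```

```text
clock: 2.8
eef_pos: [0.4721, -0.2184, 0.0194]
tool_rot: [0.506, -0.495, 0.493, -0.506]
ft_force: [0.0, 0.5, -0.0]
grip_width: 0.0854
clock: 3.42
eef_pos: [0.474, -0.2203, 0.022]
tool_rot: [-0.505, 0.493, -0.495, 0.506]
ft_force: [-0.9, 1.2, 6.2]
grip_width: 0.0516
clock: 4.05
eef_pos: [0.4732, -0.22, 0.0589]
tool_rot: [-0.506, 0.494, -0.494, 0.506]
ft_force: [-0.5, 0.1, -1.3]
grip_width: 0.0513
{'clock': 4.1, 'joint_pos': array([-4.35209973e-01,  4.20881573e-01, -2.13215068e-01,  9.33080227e-01,
        3.56665455e-05,  1.11284400e+00]), 'joint_vel': array([-0.00010216,  0.00978009, -0.00200652, -0.05563959,  0.00025481,
        0.00131566]), 'tau': array([-1.09011769e-03, -3.86209238e+01,  1.91739643e+01,  1.15037521e-01,
       -3.18610219e-04, -1.60645334e-05]), 'eef_pos': array([ 0.47431059, -0.22051497,  0.06061185]), 'tool_rot': array([-0.50521511,  0.49307865, -0.49548411,  0.50608955]), 'ft_force': array([ 0.98842243, -0.53363314,  0.32989526]), 'ft_torque': array([ 0.00877421, -0.0466922 ,  0.01909762]), 'grip_width': 0.05143310103753867}
```

View pics/w2.png

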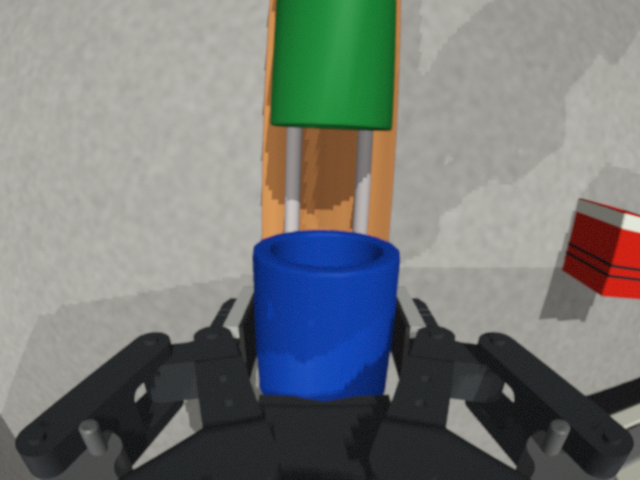

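Run:
```python
from h import *
np.set_printoptions(precision=4,suppress=True)
c=np.load("w2.npz");p=np.array([.4743,-.2205,.0606]);print("cam",ray(c,320,240,True)[0])
for dz in(.004,.010,.015,.022):
    for y in(.028,.032):
        a=p+[0,0,dz]; print(dz,y,"top",proj(c,a+[0,y,.027],True),"L",proj(c,a+[-.027,y,0],True),"R",proj(c,a+[.027,y,0],True),"boretop",proj(c,a+[0,y,.02],True),"borebot",proj(c,a+[0,y,-.02],True))
im=c["color"][200:420,220:430];cv2.imwrite("pics/w2c.png",cv2.resize(im,None,fx=2.7,fy=2.7)[:,:,::-1])
for n in("scene",):
    k=bot.camera(n);cv2.imwrite("pics/s2.png",cv2.resize(k["color"][140:280,170:370],None,fx=4,fy=4)[:,:,::-1])
```

```text
cam [ 0.4709 -0.1534  0.2029]
0.004 0.028 top [331.6563 264.9776] L [260.9974 240.2428] R [398.9447 243.3077] boretop [331.2426 258.0508] borebot [329.5151 229.3852]
0.004 0.032 top [332.0305 252.9631] L [260.7824 230.2932] R [399.7168 233.4447] boretop [331.5897 246.6157] borebot [329.7605 220.4868]
0.01 0.028 top [332.0483 271.563 ] L [258.4133 244.5399] R [401.9864 247.6993] boretop [331.5945 263.9408] borebot [329.7215 232.7892]
0.01 0.032 top [332.4491 259.0114] L [258.1568 234.2098] R [402.8279 237.4655] boretop [331.9645 252.0122] borebot [329.9782 223.5789]
0.015 0.028 top [332.405  277.5764] L [256.099  248.3992] R [404.7067 251.6392] boretop [331.9134 269.2956] borebot [329.9053 235.8242]
0.015 0.032 top [332.8311 264.5465] L [255.8022 237.7316] R [405.6139 241.0772] boretop [332.305  256.9274] borebot [330.1722 226.338 ]
0.022 0.028 top [332.9574 286.9243] L [252.5834 254.2813] R [408.8319 257.6363] boretop [332.405  277.5764] borebot [330.1825 240.4113]
0.022 0.032 top [333.4245 273.1749] L [252.2195 243.1076] R [409.8455 246.5831] boretop [332.8311 264.5465] borebot [330.4652 230.5124]
```

View pics/w2c.png

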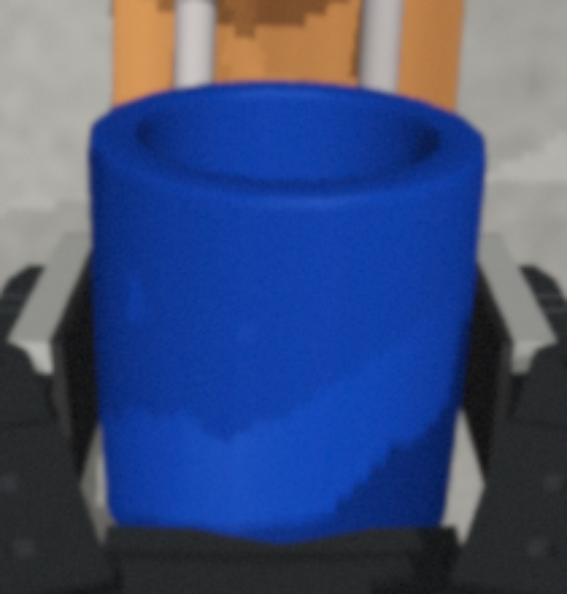

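View pics/s2.png

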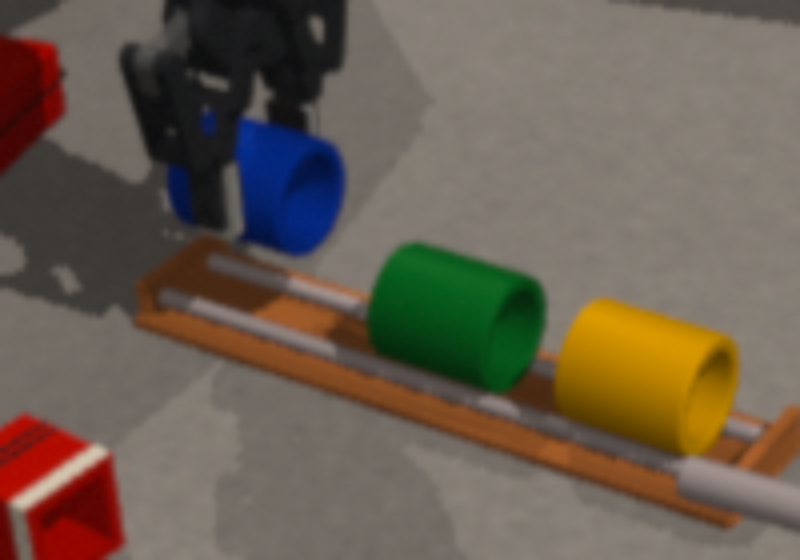

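```bash
python3 -m handwheel '[[-0.5,-1.5,0.5,0,0,0],[-2,-2.5,1.8,0,0,0],[-3.6,-3,3.2,0,0,0],[-5.4,-3,4.6,0,-0.05,0],[-7,-3,6,0,-0.1,0]]'
python3 -c "
from h import *
want([.669,.040,.133],2)"
```

```text
clock: 4.78
eef_pos: [0.6198, -0.0399, 0.1329]
tool_rot: [-0.51, 0.49, -0.49, 0.51]
ft_force: [0.8, -0.5, -1.8]
grip_width: 0.0512
t 4.78 pos [ 0.6198 -0.0399  0.1329] F [ 0.8 -0.5 -1.8] w 0.0512 
need shift [-3.11 -0.    2.1 ] turn [-0.    0.03  0.  ] rows>= 1.5
```

```bash
python3 -m handwheel '[[-1,0,1,0,0,0],[-2,0,2.1,0,0,0],[-3.1,0,2.1,0,0,0],[-3.1,0,2.1,0,0,0],[-3.1,0,2.1,0,0,0]]'
python3 - <<'E'
from h import *
want([.669,.040,.133],2)
for n in("wrist","scene","top"):
    c=bot.camera(n);np.savez(n+"3.npz",**c);im=c["color"]
    if n=="scene": im=cv2.resize(im[150:330,270:520],None,fx=3.2,fy=3.2)
    if n=="top": im=cv2.resize(im[140:260,150:350],None,fx=4,fy=4)
    cv2.imwrite(f"pics/{n}3.png",im[:,:,::-1])
E
```

```text
clock: 5.4
eef_pos: [0.6679, 0.0377, 0.1324]
tool_rot: [0.51, -0.49, 0.49, -0.51]
ft_force: [-0.1, -0.7, -1.8]
grip_width: 0.0518
t 5.4 pos [0.6679 0.0377 0.1324] F [-0.1 -0.7 -1.8] w 0.0518 
need shift [-0.09 -0.02  0.05] turn [0.01 0.03 0.  ] rows>= 0.0
```

View pics/wrist3.png

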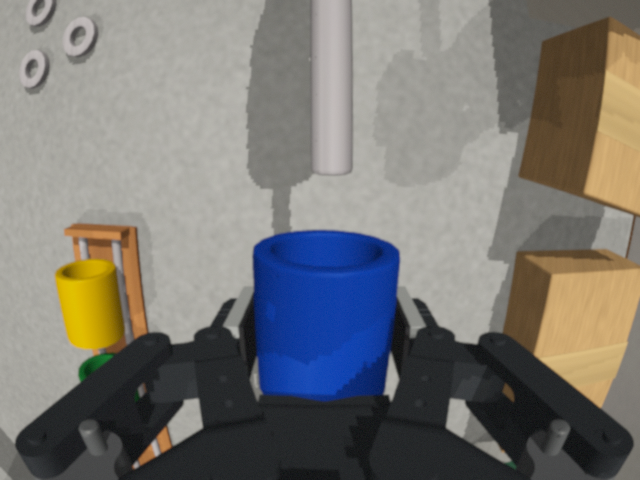

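View pics/scene3.png

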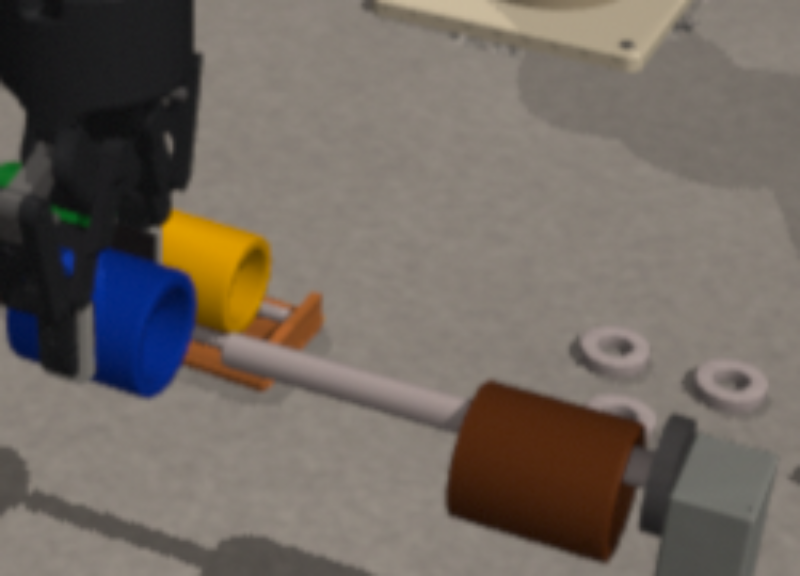

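View pics/top3.png

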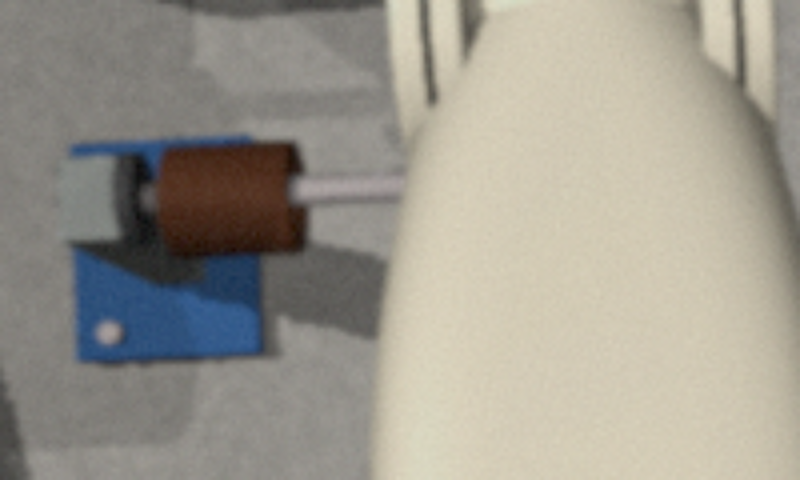

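Run:
```python
from h import *
np.set_printoptions(precision=4,suppress=True)
c=np.load("wrist3.npz")
print("tip",plane(c,332.5,168,.15,True),"far",plane(c,332.5,80,.15,True),plane(c,332.5,20,.15,True))
# tube front rim centre: midpoint L/R at axis z ~ .144
for z in (.142,.146): print("rim",plane(c,326.5,248,z,True))
s=np.load("scene3.npz")
f=lambda x,y:(270+x/3.2,150+y/3.2)
# rod tip vs tube front end center heights
tipw=plane(c,332.5,168,.15,True); print("tip scene z", tri([ray(c,332.5,170,True),ray(s,*f(228,350))]))
print("tube front centre", tri([ray(c,326.5,248,True),ray(s,*f(160,333))]))
```

```text
tip [0.6678 0.0946 0.15  ] far [0.6665 0.1247 0.15  ] [0.6657 0.1464 0.15  ]
rim [0.6671 0.0639 0.142 ]
rim [0.667  0.0651 0.146 ]
tip scene z (array([0.6674, 0.0948, 0.1479]), [np.float64(0.001111758072008108), np.float64(0.0011117580720082488)])
tube front centre (array([0.667 , 0.0651, 0.1454]), [np.float64(0.0001102352507082982), np.float64(0.00011023525070839447)])
```

Wrist view: rod tip at (332,170), tube rim centre at (326,248). The tube's bore and the rod are coaxial within 1 mm sideways, with the tube about 4 mm low. Threading it on now.

```bash
python3 -m handwheel '[[-0.7,0,0,0,0,0],[-1.4,0,0,0,0,0],[-2.1,0,0,0,0,0],[-2.8,0,0,0,0,0],[-3.5,0,0,0,0,0]]'
python3 -m handwheel '[[-0.4,0,0,0,0,0],[-0.8,0.05,0,0,0,0],[-1.2,0.1,0,0,0,0],[-1.6,0.15,0,0,0,0],[-1.95,0.2,0,0,0,0]]'
python3 - <<'E'
from h import *
want([.665,.178,.128],2)
for n in("wrist","scene"):
    c=bot.camera(n);np.savez(n+"4.npz",**c);im=c["color"]
    if n=="scene": im=cv2.resize(im[150:330,270:520],None,fx=3.2,fy=3.2)
    cv2.imwrite(f"pics/{n}4.png",im[:,:,::-1])
E
```

```text
clock: 6.18
eef_pos: [0.6646, 0.1272, 0.1328]
tool_rot: [-0.51, 0.49, -0.49, 0.51]
ft_force: [-0.5, 0.4, -1.5]
grip_width: 0.0513
clock: 6.8
eef_pos: [0.6628, 0.1738, 0.1277]
tool_rot: [0.51, -0.489, 0.49, -0.509]
ft_force: [0.8, -18.6, 1.0]
grip_width: 0.0517
t 6.8 pos [0.6628 0.1738 0.1277] F [  0.8 -18.6   1. ] w 0.0517 
need shift [-0.16 -0.01  0.09] turn [0.   0.03 0.01] rows>= 0.1
```

View pics/wrist4.png

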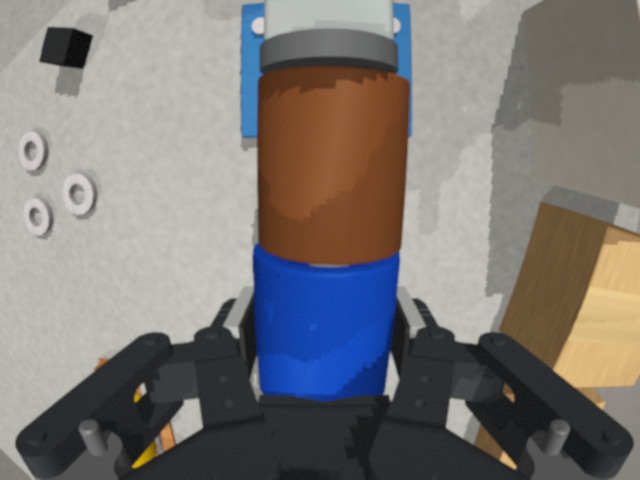

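View pics/scene4.png

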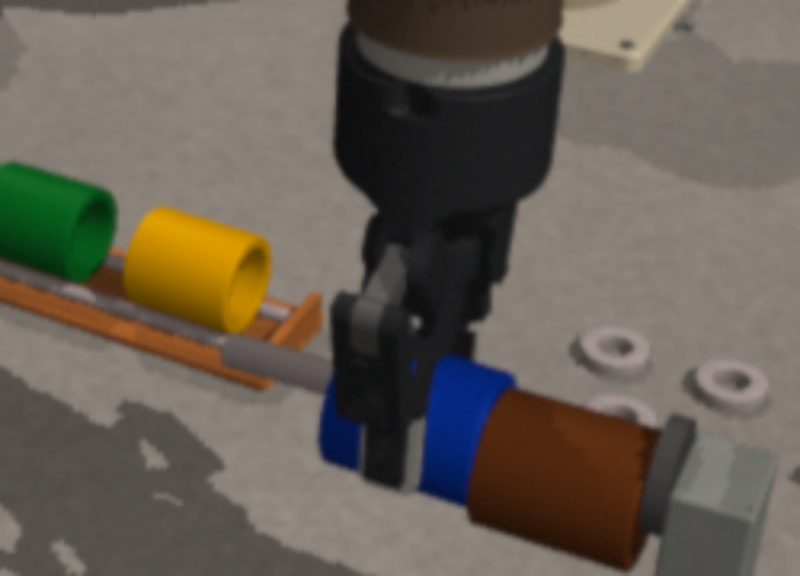

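Blue and brown are butted and brown is at the flange (18.6 N of push). Lower slightly, release and retreat upward.

```bash
python3 -m handwheel '[[0.12,0.05,0.03,0,0,0],[0.12,0.1,0.03,0,0,0],[0.12,0.1,0.03,0,0,0],[0.12,0.1,0.03,0,0,0],[0.12,0.1,0.03,0,0,0]]'
python3 -m handwheel '[[0,0,0,0,0,0],[0,0,0,0,0,0],[0,0,0,0,0,0],[0,0,0,0,0,0],[0,0,0,0,0,0]]' 1
python3 -m handwheel '[[0,-1,0,0,0,0],[0,-2,0,0,0,0],[0,-3.5,0,0,0,0],[0.5,-5,0,0,0,0],[1.5,-6,0,0,0,0]]'
python3 - <<'E'
from h import *
want([.656,-.12,.2],-5)
for n in("wrist","scene"):
    c=bot.camera(n);np.savez(n+"5.npz",**c);im=c["color"]
    if n=="scene": im=cv2.resize(im[150:330,270:520],None,fx=3.2,fy=3.2)
    cv2.imwrite(f"pics/{n}5.png",im[:,:,::-1])
E
```

```text
clock: 7.52
eef_pos: [0.6637, 0.1713, 0.1254]
tool_rot: [-0.51, 0.49, -0.49, 0.51]
ft_force: [-0.8, -0.2, -1.7]
grip_width: 0.0514
clock: 8.15
eef_pos: [0.6637, 0.1712, 0.1253]
tool_rot: [-0.51, 0.49, -0.49, 0.51]
ft_force: [-1.2, -0.0, -0.3]
grip_width: 0.0855
clock: 8.78
eef_pos: [0.6655, 0.1345, 0.2776]
tool_rot: [-0.51, 0.489, -0.49, 0.511]
ft_force: [-0.1, -0.3, -1.2]
grip_width: 0.0852
t 8.78 pos [0.6655 0.1345 0.2776] F [-0.1 -0.3 -1.2] w 0.0852 
need shift [10.16  3.09 -0.82] turn [-0.02  0.74 -0.  ] rows>= 4.3
```

View pics/scene5.png

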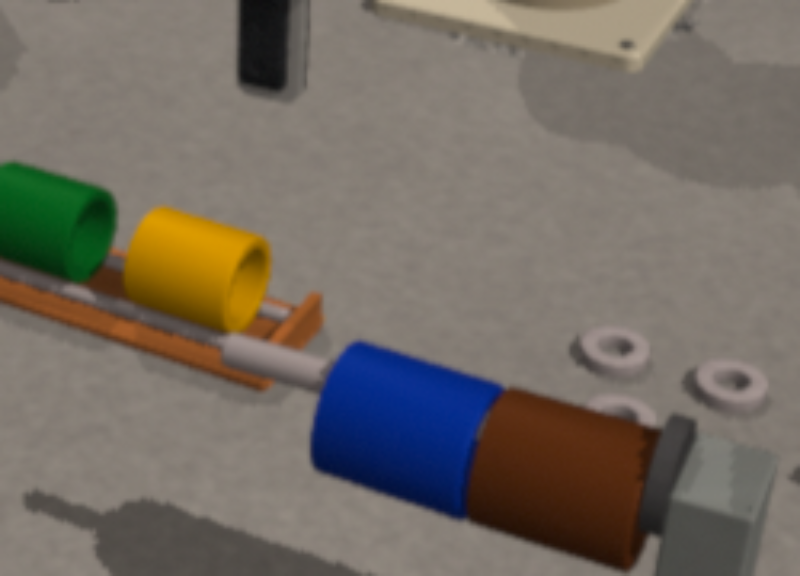

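Blue and brown hang on the rod as wanted. On to the cap.

```bash
python3 -m handwheel '[[2,0,-0.16,0,0.15,0],[4.2,0.6,-0.3,0,0.3,0],[6.4,1.2,-0.5,0,0.45,0],[8.6,1.8,-0.7,0,0.6,0],[10.8,2.4,-0.85,0,0.74,0]]'
python3 -c "
from h import *
want([.656,-.2,.17],-5)"
```

```text
clock: 9.5
eef_pos: [0.6542, -0.1377, 0.2134]
tool_rot: [-0.477, 0.522, -0.521, 0.477]
ft_force: [1.0, -0.3, 1.0]
grip_width: 0.0854
t 9.5 pos [ 0.6542 -0.1377  0.2134] F [ 1.  -0.3  1. ] w 0.0854 
need shift [2.48 1.73 0.3 ] turn [ 0.01 -0.01 -0.  ] rows>= 1.2
```

```bash
python3 -m handwheel '[[1.2,0.8,0.3,0,0,0],[2.45,1.7,0.3,0,0,0],[2.45,1.7,0.3,0,0,0],[2.45,1.7,0.3,0,0,0],[2.45,1.7,0.3,0,0,0]]'
python3 - <<'E'
from h import *
want([.656,-.2,.17],-5)
c=bot.camera("wrist");np.savez("w6.npz",**c);im=c["color"]
cv2.imwrite("pics/w6.png",im[:,:,::-1]);cv2.imwrite("pics/w6c.png",cv2.resize(im[160:310,240:430],None,fx=4,fy=4)[:,:,::-1])
E
```

```text
clock: 10.12
eef_pos: [0.6575, -0.1972, 0.1737]
tool_rot: [0.477, -0.521, 0.522, -0.478]
ft_force: [1.0, 0.3, -0.1]
grip_width: 0.0855
t 10.12 pos [ 0.6575 -0.1972  0.1737] F [ 1.   0.3 -0.1] w 0.0855 
need shift [ 0.12  0.15 -0.05] turn [-0.01  0.   -0.  ] rows>= 0.1
```

View pics/w6.png

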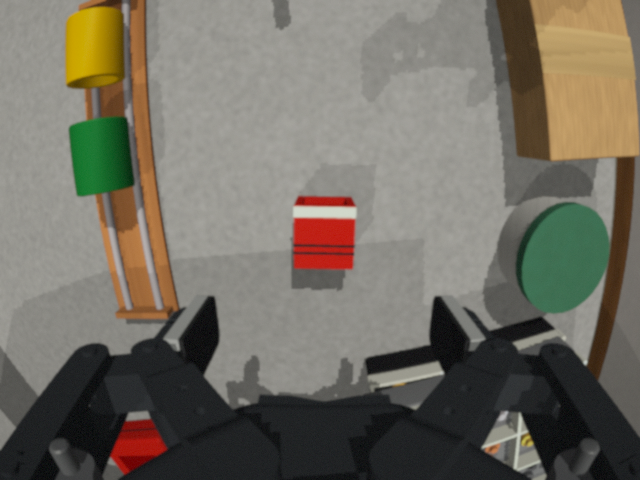

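View pics/w6c.png

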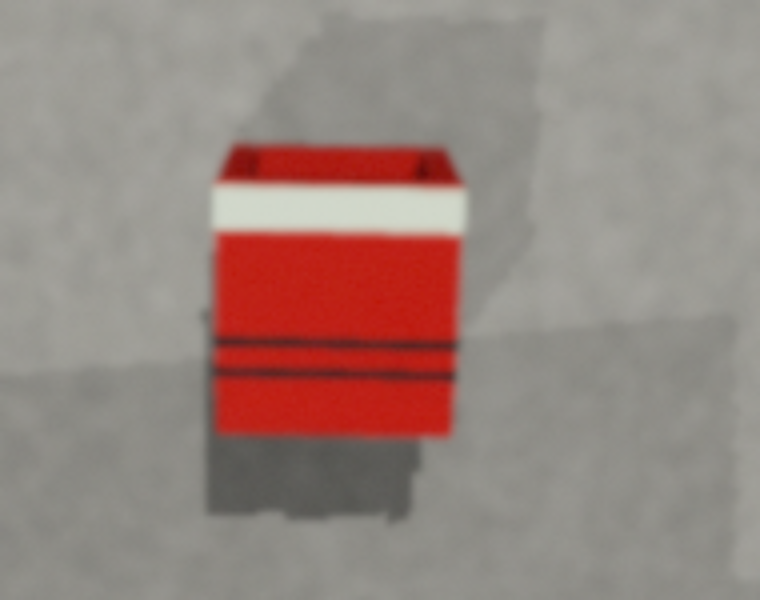

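Run:
```python
from h import *
np.set_printoptions(precision=4,suppress=True)
c=np.load("w6.npz")
P=np.array([plane(c,240+x/4,160+y/4,.046,True) for x,y in((212,185),(466,187),(453,437),(216,435))]);print(P,P.mean(0))
for a,b in((3,0),(2,1)):
    d=P[b]-P[a];print(np.degrees(np.arctan2(d[1],d[0])),np.linalg.norm(d))
d=P[1]-P[0];print(np.degrees(np.arctan2(d[1],d[0]))+90,np.linalg.norm(d))
ce=P.mean(0);want([ce[0],ce[1],.010],-5)
```

```text
[[ 0.6357 -0.1781  0.046 ]
 [ 0.6827 -0.1826  0.046 ]
 [ 0.677  -0.2316  0.046 ]
 [ 0.6311 -0.2271  0.046 ]] [ 0.6566 -0.2048  0.046 ]
84.6767902042657 0.049268295471323297
83.4044141903074 0.04933521591472901
84.56612976445858 0.04723141039427906
t 10.18 pos [ 0.6576 -0.1973  0.1738] F [-0.2  0.1  0.1] w 0.0852 
need shift [ 0.3   6.55 -0.02] turn [-0.01  0.    0.  ] rows>= 2.6
```

```bash
python3 -m handwheel '[[0.1,1.5,0,0,0,0],[0.2,3,0,0,0,0],[0.3,4.5,0,0,0,0],[0.3,6,0,0,0,0],[0.3,6.7,0,0,0,0]]'
python3 -m handwheel '[[0,0,0,0,0,0],[0,0,0,0,0,0],[0,0,0,0,0,0],[0,0,0,0,0,0],[0,0,0,0,0,0]]' -1
python3 -m handwheel '[[0,0,0,0,0,0],[0,0,0,0,0,0],[0,-1,0,0,0,0],[0,-2.5,0,0,0,0],[0,-4,0,0,0,0]]'
python3 -c "
from h import *
want([.669,.02,.125],2)"
```

```text
clock: 10.8
eef_pos: [0.6552, -0.2047, 0.0034]
tool_rot: [-0.478, 0.522, -0.521, 0.477]
ft_force: [0.0, -0.1, -1.0]
grip_width: 0.0854
clock: 11.42
eef_pos: [0.658, -0.2065, 0.0078]
tool_rot: [0.476, -0.52, 0.523, -0.478]
ft_force: [0.1, 0.5, 6.0]
grip_width: 0.0449
clock: 12.05
eef_pos: [0.6557, -0.206, 0.106]
tool_rot: [-0.477, 0.522, -0.521, 0.477]
ft_force: [0.9, 0.3, -1.3]
grip_width: 0.0456
t 12.05 pos [ 0.6557 -0.206   0.106 ] F [ 0.9  0.3 -1.3] w 0.0456 
need shift [-9.05 -0.76 -0.27] turn [ 0.01 -0.71 -0.  ] rows>= 3.6
```

```bash
python3 -m handwheel '[[-2,-0.5,-0.05,0,-0.15,0],[-4,-0.86,-0.1,0,-0.3,0],[-6,-0.86,-0.2,0,-0.45,0],[-8,-0.86,-0.25,0,-0.6,0],[-9.7,-0.86,-0.3,0,-0.73,0]]'
python3 -m handwheel '[[0,0,0,0,0,0],[0,0,0,0,0,0],[0,0,0,0,0,0],[0,0,0,0,0,0],[0,0,0,0,0,0]]'
python3 - <<'E'
from h import *
want([.669,.04,.1275],2)
for n in("wrist","scene"):
    c=bot.camera(n);np.savez(n+"7.npz",**c);im=c["color"]
    if n=="scene": im=cv2.resize(im[150:330,270:520],None,fx=3.2,fy=3.2)
    cv2.imwrite(f"pics/{n}7.png",im[:,:,::-1])
E
```

```text
clock: 12.68
eef_pos: [0.67, 0.0381, 0.1269]
tool_rot: [0.51, -0.49, 0.49, -0.51]
ft_force: [0.3, -0.1, -2.4]
grip_width: 0.0456
clock: 13.3
eef_pos: [0.6703, 0.0352, 0.1268]
tool_rot: [0.509, -0.491, 0.491, -0.509]
ft_force: [-0.6, 0.3, -0.8]
grip_width: 0.0455
t 13.3 pos [0.6703 0.0352 0.1268] F [-0.6  0.3 -0.8] w 0.0455 
need shift [-0.19 -0.03 -0.04] turn [0.   0.01 0.  ] rows>= 0.1
```

View pics/wrist7.png

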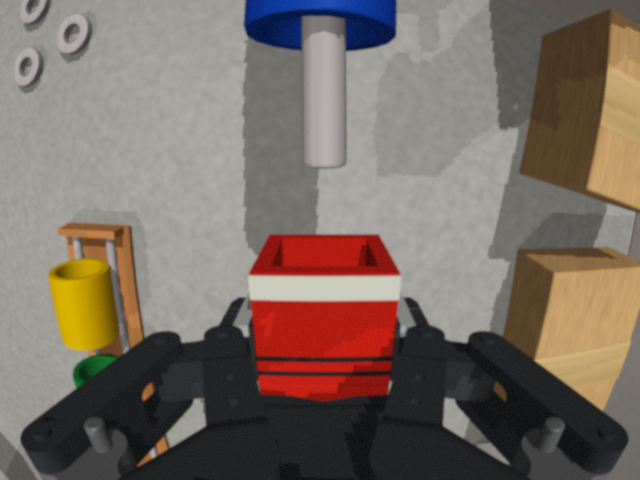

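View pics/scene7.png

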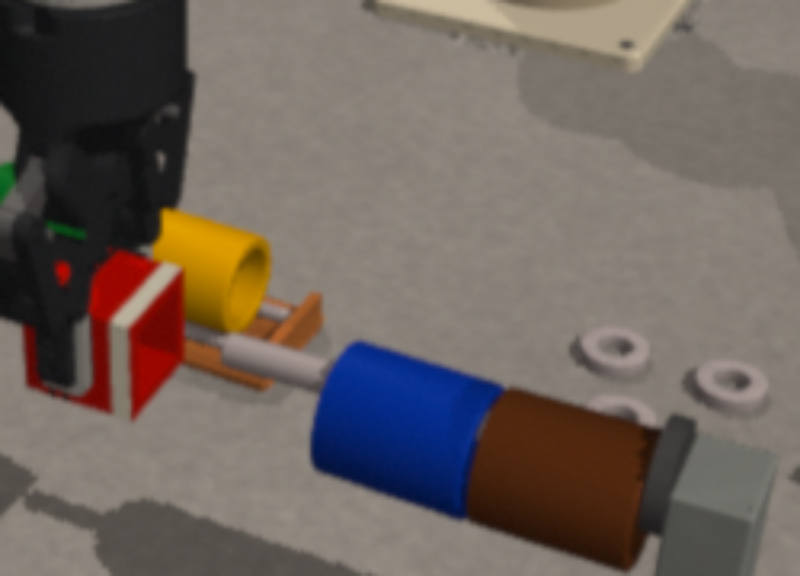

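Run:
```python
from h import *
np.set_printoptions(precision=4,suppress=True)
c=np.load("wrist7.npz");s=np.load("scene7.npz");f=lambda x,y:(270+x/3.2,150+y/3.2)
print(tri([ray(c,250,277,True),ray(s,*f(184,266))]),tri([ray(c,399,277,True),ray(s,*f(132,325))]))
print("tip",plane(c,325,163,.15,True),plane(c,325,50,.15,True))
for z in(.163,.168):print("mouth",plane(c,250,277,z,True),plane(c,399,277,z,True))
```

```text
(array([0.6453, 0.0619, 0.1648]), [np.float64(0.002249779549660123), np.float64(0.0022497795496601537)]) (array([0.691 , 0.0641, 0.1655]), [np.float64(0.0023559790394384462), np.float64(0.0023559790394384475)])
tip [0.6677 0.0941 0.15  ] [0.6663 0.1313 0.15  ]
mouth [0.6454 0.0589 0.163 ] [0.6923 0.0606 0.163 ]
mouth [0.6464 0.0609 0.168 ] [0.6911 0.0625 0.168 ]
```

```bash
python3 -m handwheel '[[0,-0.2,0,0,0,0],[-0.6,-0.2,0,0,0,0],[-1.2,-0.2,0,0,0,0],[-1.8,-0.2,0,0,0,0],[-2.5,-0.2,0,0,0,0]]'
python3 -m handwheel '[[-0.1,0,0,0,0,0],[-0.2,0.06,0,0,0,0],[-0.3,0.12,0,0,0,0],[-0.4,0.18,0,0,0,0],[-0.45,0.18,0,0,0,0]]'
python3 -c "
from h import *
want([.667,.11,.123],2)
c=bot.camera('scene');cv2.imwrite('pics/s8.png',cv2.resize(c['color'][150:330,270:520],None,fx=3.2,fy=3.2)[:,:,::-1])
c=bot.camera('wrist');cv2.imwrite('pics/w8.png',c['color'][:,:,::-1])"
```

```text
clock: 14.02
eef_pos: [0.6676, 0.1002, 0.1317]
tool_rot: [0.51, -0.49, 0.49, -0.51]
ft_force: [0.8, -0.3, -1.0]
grip_width: 0.0454
clock: 14.65
eef_pos: [0.6675, 0.1074, 0.1271]
tool_rot: [0.51, -0.49, 0.492, -0.508]
ft_force: [1.1, -7.3, -0.4]
grip_width: 0.0454
t 14.65 pos [0.6675 0.1074 0.1271] F [ 1.1 -7.3 -0.4] w 0.0454 
need shift [-0.1   0.16 -0.02] turn [0.   0.01 0.02] rows>= 0.1
```

View pics/s8.png

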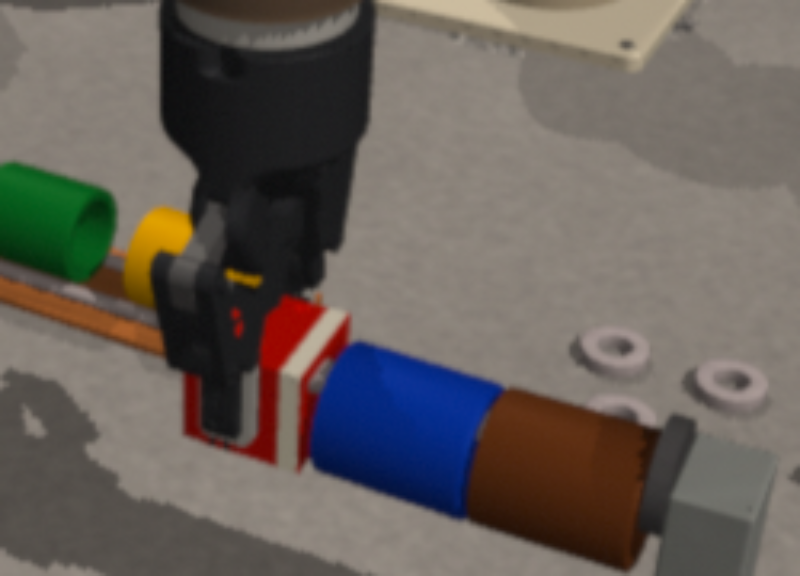

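View pics/w8.png

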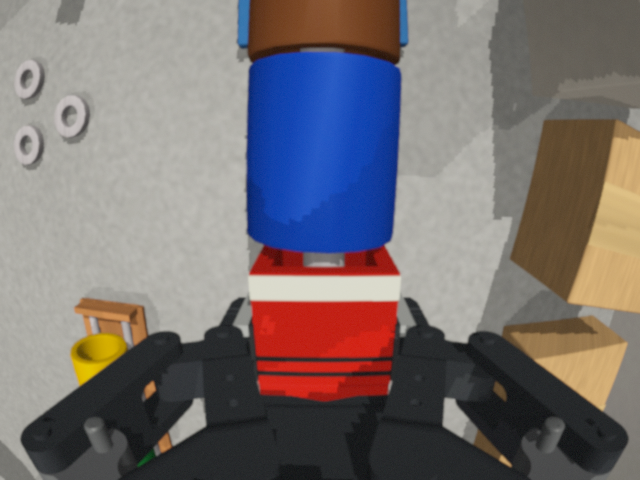

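Contact with the rod's end (7 N). Push a little more to confirm it is home.

```bash
python3 -m handwheel '[[-0.1,0,0,0,0,0],[-0.2,0,0,0,0,0],[-0.2,0,0,0,0,0],[-0.2,0,0,0,0,0],[-0.2,0,0,0,0,0]]'
python3 - <<'E'
from h import *
np.set_printoptions(precision=4,suppress=True)
want([.667,.11,.123],2)
c=bot.camera('wrist');cv2.imwrite('pics/w9.png',c['color'][:,:,::-1])
print(plane(c,250,277,.168,True),plane(c,399,277,.168,True))
m,b=blobs(c["color"],(110,150,40),(130,255,255),1000)
print([x[0] for x in b],plane(c,322,b[0][0][1]+b[0][0][3],.164,True))
E
```

```text
clock: 15.38
eef_pos: [0.6676, 0.1074, 0.127]
tool_rot: [0.511, -0.489, 0.495, -0.505]
ft_force: [0.3, -17.0, -0.4]
grip_width: 0.0452
t 15.38 pos [0.6676 0.1074 0.127 ] F [  0.3 -17.   -0.4] w 0.0452 
need shift [-0.11  0.16 -0.02] turn [ 0.   -0.01  0.07] rows>= 0.1
[0.6438 0.1336 0.168 ] [0.6885 0.1351 0.168 ]
[[246, 52, 154, 202, 28839]] [0.6652 0.1403 0.164 ]
```

View pics/w9.png

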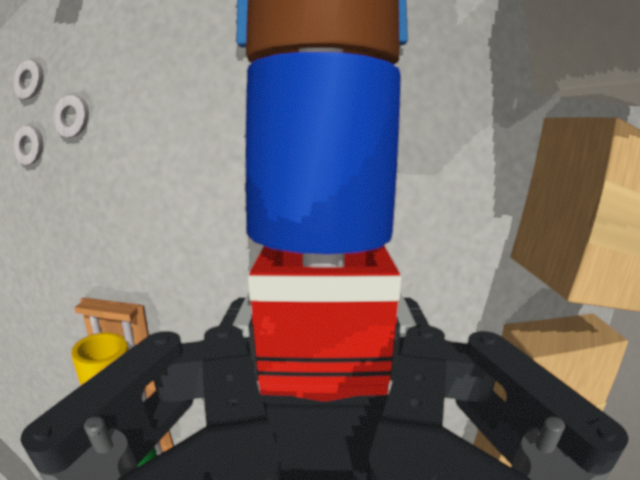

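Hard stop at 17 N with no further travel; the mouth is 40–42 mm in and blue is still about 6 mm clear of it. Lower to hanging height, relax the push and release.

```bash
python3 -m handwheel '[[0.1,0.05,0,0,0,0],[0.15,0.1,0,0,0,0],[0.15,0.1,0,0,0,0],[0.15,0.1,0,0,0,0],[0.15,0.1,0,0,0,0]]'
python3 -m handwheel '[[0,0,0,0,0,0],[0,0,0,0,0,0],[0,0,0,0,0,0],[0,0,0,0,0,0],[0,0,0,0,0,0]]' 1
python3 - <<'E'
from h import *
np.set_printoptions(precision=4,suppress=True)
print(bot.get_obs()["ft_force"])
c=bot.camera('wrist');cv2.imwrite('pics/w10.png',c['color'][:,:,::-1])
E
```

```text
clock: 16.05
eef_pos: [0.6679, 0.1074, 0.1254]
tool_rot: [0.51, -0.49, 0.493, -0.508]
ft_force: [0.3, -8.5, 1.9]
grip_width: 0.0454
clock: 16.68
eef_pos: [0.6673, 0.1114, 0.1248]
tool_rot: [-0.51, 0.49, -0.49, 0.51]
ft_force: [-0.0, -0.2, -0.1]
grip_width: 0.0854
[-0.006  -0.2318 -0.1413]
```

View pics/w10.png

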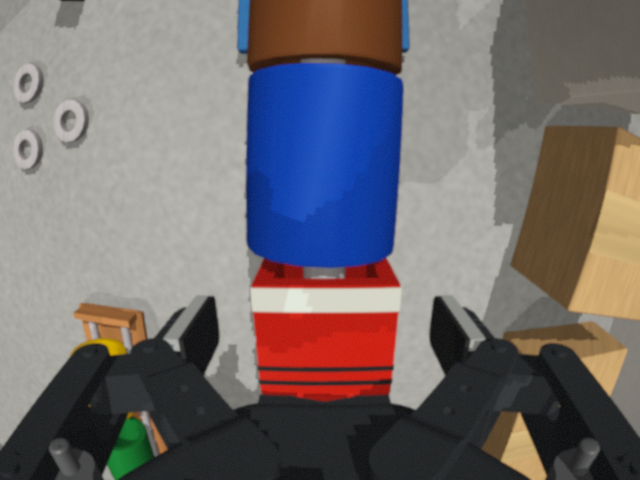

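Released, with the fingers clear on both sides. Retreat straight up, then check.

```bash
python3 -m handwheel '[[0,-1,0,0,0,0],[0,-2,0,0,0,0],[0,-3.5,0,0,0,0],[0,-5,0,0,0,0],[0,-6,0,0,0,0]]'
python3 -m handwheel '[[1.2,0,-1,0,0,0],[2.4,0,-2,0,0,0],[3.6,0,-3,0,0,0],[4.8,0,-4,0,0,0],[6,0,-5,0,0,0]]'
python3 - <<'E'
from h import *
np.set_printoptions(precision=4,suppress=True)
for n in("scene","top"):
    c=bot.camera(n);np.savez(n+"11.npz",**c);im=c["color"]
    im=cv2.resize(im[150:330,270:520],None,fx=3.2,fy=3.2) if n=="scene" else cv2.resize(im[140:260,150:350],None,fx=4,fy=4)
    cv2.imwrite(f"pics/{n}11.png",im[:,:,::-1])
E
```

```text
clock: 17.35
eef_pos: [0.6678, 0.1113, 0.2773]
tool_rot: [-0.509, 0.49, -0.491, 0.51]
ft_force: [0.2, 0.0, -0.2]
grip_width: 0.0858
clock: 17.98
eef_pos: [0.5473, -0.0445, 0.275]
tool_rot: [-0.509, 0.49, -0.49, 0.51]
ft_force: [0.7, 0.2, -0.4]
grip_width: 0.0856
```

View pics/scene11.png

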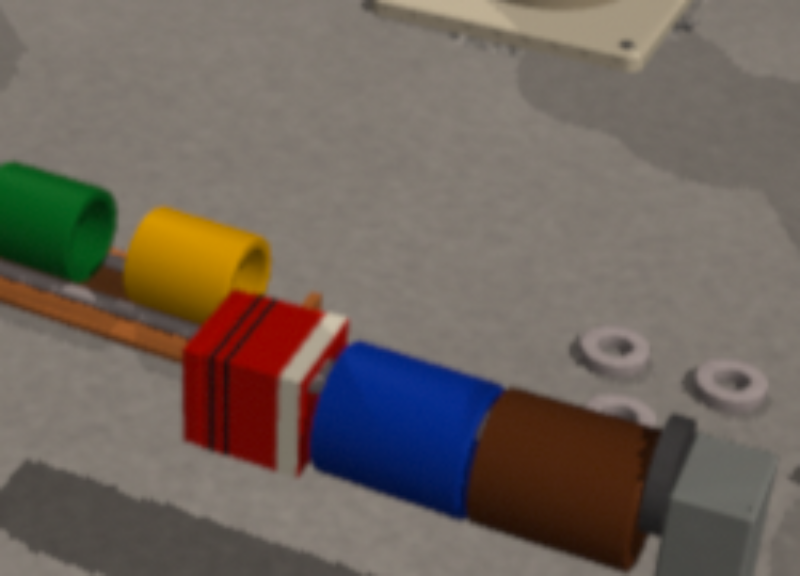

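View pics/top11.png

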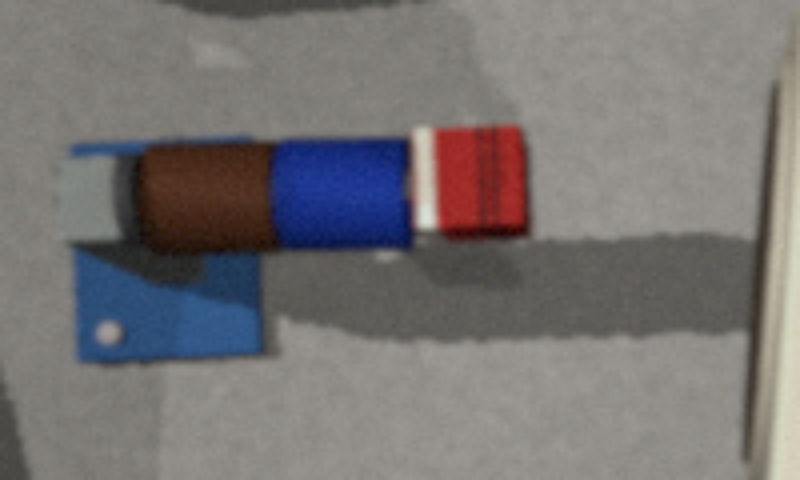

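Run:
```python
from h import *
np.set_printoptions(precision=4,suppress=True)
c=np.load("top11.npz");f=lambda x,y:(150+x/4,140+y/4)
a=plane(c,*f(413,182),.163);b=plane(c,*f(523,182),.163);print(a,b,(a+b)/2,"expected y",.0944+.017)
s=np.load("scene11.npz");g=lambda x,y:(270+x/3.2,150+y/3.2)
print(plane(s,*g(348,322),.163),plane(s,*g(298,380),.163))
```

```text
[0.6641 0.1356 0.163 ] [0.6637 0.085  0.163 ] [0.6639 0.1103 0.163 ] expected y 0.1114
[0.647  0.1375 0.163 ] [0.6894 0.1367 0.163 ]
```

```bash
python3 -c "
from h import *
print(bot.job_done()); print(bot.get_obs()['clock'])"
```

```text
the job is handed in; nothing more can be done
None
the job is handed in; nothing more can be done
```

The job is done and handed in at about 18 s of the 54 s limit. The brown sleeve, blue sleeve and red cap hang on the rod in that order, and the gripper has been moved well clear.

- **Blue sleeve:** I threaded it on and pushed it against the brown one until brown met the flange, at about 19 N. Both hung in place when I let go.
- **Red cap:** I pushed it on until it stopped hard. The force rose from 7 to 17 N with no further travel, and blue was still about 6 mm clear of the cap, so it stopped on the rod's end.
- **Last checks:** The final top view puts the cap's centre about 16 mm in from the tip, where fully home is 17 mm. The scene view puts the mouth about 42–43 mm in, against 42 mm. The two views disagree by 1–2 mm, which is within the camera calibration. The cap did not shift visibly when released.

No check failed. The largest wrist force I saw was about 19 N.

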